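# Cock the hull clamp and close its trigger guard

### The job

Get the spring clamp ready for gluing: draw its sprung arm back by the upright post until it hooks on the hair-trigger catch, and let go of it without ever letting it fly back. Then swing the open hinged guard up past vertical and lower it gently onto its stop over the catch, leaving the arm still hooked. Do not disturb the glass flask or the hull blank.

Things in the scene. Friction and masses are not known exactly. Their poses are not given: they have to be found in the camera images.
- clamp: Spring clamp: dark wood base board fixed to the desk, 18 mm thick, spanning x -70 to 80, y -147 to 122 mm of its frame. Origin: on the desk surface, on the arm's vertical pivot axis; z up. It carries the steel arm, a low pale fence (top 45 mm above the desk) on the +x side of the resting arm and, at the -y end, the brass catch, the hinged guard and its stop wall (top 60 mm).
- clamp_arm (a joint): Angle (rad) of the sprung steel arm, counter-clockwise from above. 0 = at rest; draw the post towards the clamp's -x. At 1.20 the catch springs in behind the arm's tail; end stop 1.45. Drawing to about 1.3 and easing back leaves it hooked at 1.20 +-0.03. The post's direction from the pivot is 0.971 + angle from the clamp's +x. The spring pulls back with 2.5 N at the post at rest, 5 N hooked.
- clamp_post (a point): Grip point of the arm's upright round steel post: on its axis, 85 mm above the desk. The post is 14 mm thick, 120 mm from the pivot, and rises from the arm (top 38 mm above the desk) to 105 mm. In the clamp's frame it is at x +68, y +99 mm at rest and x -68, y +99 mm hooked.
- catch (a joint): Angle (rad) of the brass catch, a 63 mm long pawl on a vertical pivot, top 44 mm above the desk. 0 = in, its rest and hooking position, held by a very light spring; the nose on the arm's tail (the short end beyond the pivot) pushes it out to about 0.2 as the arm goes from 0.6 to 1.2, then it springs in. With the arm hooked, about 2.5 N on its trigger tongue fires the arm.
- trigger_tip (a point): Top of the catch's thin upturned steel trigger tongue, about 52 mm above the desk, 42 mm from the catch's pivot, towards the clamp's -y end. Not to be touched.
- guard (a joint): Angle (rad) of the brass guard flap about its horizontal hinge along the clamp's y. 0 = lowered, level, on its stop over the catch; pi/2 = upright; it starts open, leaning back 1.8 to 1.95 (end stop 1.95). Little friction: past vertical towards 0 it soon falls shut if let go. About 80 g.
- guard_hinge (a point): Middle of the guard's hinge axis: x +55, y -90, z +62 mm in the clamp's frame. The lowered guard reaches from here towards the clamp's -x.
- guard_bar (a point): Grip point: middle of the round bar at the guard's free edge, 125 mm from the hinge and parallel to it (clamp's y). The bar is 10 mm thick, 76 mm long, held by two rods at its ends 50 mm clear of the guard's plate (4 mm thick, 100 mm wide). With guard angle q it is at x 55 - 125 cos q, y -90, z 62 + 125 sin q mm in the clamp's frame.
- flask: Bystander: clear pear-shaped glass flask standing on the desk, 90 mm wide, 145 mm tall, on the clamp's +y side. Origin at the centre of its underside.
- hull: Bystander: pale basswood hull blank lying on the desk, about 130 x 32 x 24 mm, on the clamp's -y side. Origin at the centre of its underside, x along it.

How it is judged (in metres and radians):
On the way, in this order (a step that is already met when the one before it is completed fails the run):
1. the sprung arm is hooked on the catch (value of joint clamp_arm between 1.12 and 1.28 rad and value of joint catch below 0.08 rad), for 0.3 s.
2. the guard is lowered onto its stop with the arm still hooked (all of step 1 and value of joint guard below 0.06 rad), for 0.2 s.
At the end, for the whole second after the job is handed in: The arm stands hooked on the catch (joint clamp_arm 1.12 to 1.28, joint catch below 0.08) and the guard lies lowered on its stop (joint guard below 0.06 rad), both at rest (below 0.1 rad/s) (all of step 2 and velocity of joint clamp_arm between -0.1 and 0.1 rad/s and velocity of joint guard between -0.1 and 0.1 rad/s); the robot touches nothing.
It fails at once if the sprung arm fired or flew back (faster than 4 rad/s towards rest, below the hooked position) (value of joint clamp_arm below 1.1 rad and velocity of joint clamp_arm below -4 rad/s).
It fails at once if the guard was dropped or slammed (closing faster than 4.5 rad/s, as when the bar falls about 20 mm) (velocity of joint guard below -4.5 rad/s).
It fails at once if the flask was disturbed (moved over 30 mm or tipped over 0.35 rad) (distance of flask from where it was at the start of the episode above 0.03 m or angle between flask's own z axis and vertical above 0.35 rad).
It fails at once if the hull blank was disturbed (moved over 30 mm) (distance of hull from where it was at the start of the episode above 0.03 m).
It also fails if it takes over 58 s, if anything falls off the work surface, if the arm or the gripper's body presses on something with over 40 N, if the wrist force passes 120 N, or if a joint passes its speed limit or range.

### The arm

A 6-joint arm with a two-finger parallel gripper is mounted at the origin on the work surface. World frame = base frame: x ahead of the robot, y to its left, z up, the work surface at z = 0. Lengths are in m, angles in degrees, forces in N, time in s.
With the tool pointing down it reaches from about 0.4 to 0.825 m from the base axis. Payload 7 kg.
Tool frame: the origin (TCP) lies at the very end of the fingers, on their centre line; the grasp point (between the pads) lies 19 mm behind it (ctrl.grip_point_offset is the distance from the TCP to the grasp point, in m); x points along the fingers, z is the direction in which the jaws open and shut, and the axes are right-handed (so a half turn about x gives the same grasp; the last joint's range is limited). The gripper opens to 88 mm and grips with 3 to 60 N. Pads are 19 mm wide; open, the fingers measure 130 mm over their backs; the gripper's body (78 mm by 193 mm) begins 47 mm behind the grasp point.
Start: joints at [91.908, 20.546, 0.682, 0, -70.136, -16.507], TCP at [0.17, 0.653, 0.227] pointing down, gripper open.
Joint ranges: [-176.03, 176.03], [-82.01, 121.73], [-58.28, 71.71], [-173.87, 95.51], [-174.79, -0.11], [-173.66, 173.66]. Speed limits (degrees/s): [136.94, 136.94, 172.46, 180, 180, 180].

### API

Orientations are given as [roll, pitch, yaw] about the fixed x, y, z axes, in that order (R = Rz(yaw) Ry(pitch) Rx(roll)).
In Python, from plant import get_obs, snapshot, calibration, close_job, ctrl gives the robot as it stands.
- The arm moves only by the tool move_arm, never from a script. Its argument "commands" is a list that holds one entry, the list of rows, each a list of 4 numbers: the shift along the tool's x, y, z in cm, then the turn about the tool's x in rad. In form: [[[dx, dy, dz, spin], ...]]. A call has 1 to 8 rows; each row shifts and turns the commanded pose from where the row before left it, along the tool's axes as they then stand; what a row does not reach is not made up. A row lasts 1/10 s, in which the tool goes at most 50 mm and 8.59 degrees, less where a joint would pass 70% of its speed; a pose out of reach is approached as far as the arm can. A call with a gripper value outside its range is refused whole. "jaw" is the finger opening in cm, from 0 to 8.76, set as the call begins (left out, the last holds). The fingers move at their own pace and stop on an object; the grip force is fixed at half the most. Time passes only in rows, so rows that do not move let the fingers close. It gives the time, the measured TCP pose, the force and the opening at its end, in the units of the state.
- get_obs(): the state, without advancing time (a new reading comes with each control period).
- snapshot(name): name is "side" or "top" or "wrist"; returns (picture, depth): 480x640x3 uint8, red, green, blue; 480x640 float32, m along the optical axis (not along the pixel's ray), 0 where there is no reading.
- calibration(name): a dict with "mtx" (3x3 intrinsics, pixels), "T" (4x4, takes a point from camera to world coordinates); the wrist camera has in their place "tool_from_camera" (4x4, takes a point from camera to tool coordinates, whose origin is the TCP and whose axes are the tool frame's). Camera axes: x right, y up, looking along -z (the intrinsics and any distortion apply to the point x, -y, -z); pixel columns grow to the right and rows downward; lengths in m; the calibration is good to about 2 mm. A picture is of the moment at which its call begins: read the wrist's pose just before it. calibration takes no time and is no camera call.
- close_job(): hands the job in, once; it reports no verdict.
The state is a dict: "clock": time; "joint_pos": joint angles; "qvel": joint speeds; "tau": joint torques, N m; "tool_pos": TCP position; "orientation": TCP orientation; "force": force on the tool from outside, world axes, zero at the start; "moment": the same for the moment, N m; "opening": finger opening in m.
Only numpy, scipy, OpenCV 4.12 (cv2) and the standard library are available. Lean on these libraries where they do the work, as an engineer would, in place of code of your own. Each camera call takes 0.05 s, during which the arm holds its last target. There are 200 camera calls.

## Working session

There is one attempt and no reset: what is moved stays moved. The work goes in short steps, Python scripts to look and compute and a tool call to move; the robot and the scene stay as the last step left them, time stands still between calls to the robot, and variables do not carry over. Pictures are saved under pics/ and viewed, about 8 in all and at most 12, crops included, and the job is handed in when it is done.

Besides the shell and the picture viewer there is one more tool, called after "Emit:" as name(argument=value, ...) on one line, values as JSON. move_arm: Moves the arm, as the interface text tells. Its arguments: {"type":"object","properties":{"commands":{"type":"array"},"jaw":{"type":"number"}},"required":["commands"]}

```bash
mkdir -p pics; ls; python3 - <<'E'
from plant import *
import cv2,numpy as np
o=get_obs();print({k:np.round(v,3).tolist() for k,v in o.items()})
for n in("top","side"):
    p,d=snapshot(n);np.savez(f"pics/{n}0.npz",p=p,d=d);cv2.imwrite(f"pics/{n}0.png",p[:,:,::-1])
    c=calibration(n);print(n,np.round(c["mtx"],1).tolist(),np.round(c["T"],3).tolist(),c.keys())
print(np.round(calibration("wrist")["tool_from_camera"],3).tolist(),ctrl.grip_point_offset)
E
```

```text
pics
{'clock': 0.0, 'joint_pos': [91.908, 20.591, 0.633, -0.022, -70.136, -16.507], 'qvel': [0.06, 0.03, -0.035, -0.058, -0.026, 0.024], 'tau': [0.0, -58.271, 29.305, 6.997, 0.007, -0.0], 'tool_pos': [0.17, 0.653, 0.226], 'orientation': [3.805, 89.904, -100.801], 'force': [0.869, 0.689, -0.003], 'moment': [0.063, 0.033, 0.009], 'opening': 0.088}
top [[531.7, 0.0, 314.1], [0.0, 531.7, 241.2], [0.0, 0.0, 1.0]] [[0.023, 0.983, -0.18, 0.4], [-0.999, 0.027, 0.017, 0.07], [0.022, 0.179, 0.984, 0.956], [0.0, 0.0, 0.0, 1.0]] dict_keys(['mtx', 'T'])
side [[443.8, 0.0, 312.6], [0.0, 443.8, 241.0], [0.0, 0.0, 1.0]] [[-0.791, 0.442, -0.424, 0.228], [-0.612, -0.576, 0.541, 0.461], [-0.005, 0.687, 0.726, 0.628], [0.0, 0.0, 0.0, 1.0]] dict_keys(['mtx', 'T'])
[[0.0, 0.277, -0.961, -0.158], [-0.001, 0.961, 0.277, 0.075], [1.0, 0.001, 0.0, 0.0], [0.0, 0.0, 0.0, 1.0]] 0.0188
```

View pics/top0.png

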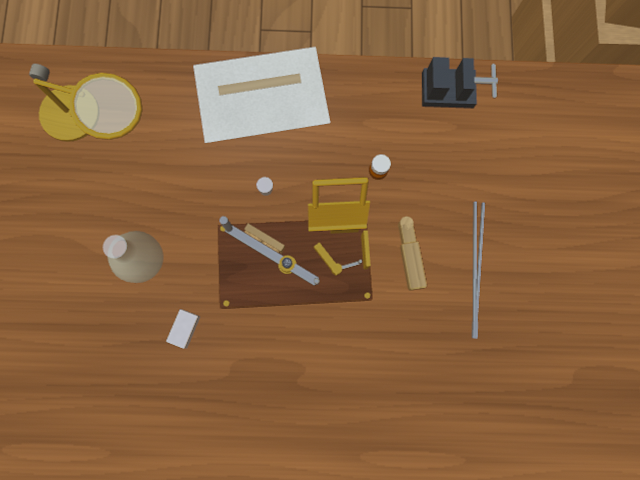

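View pics/side0.png

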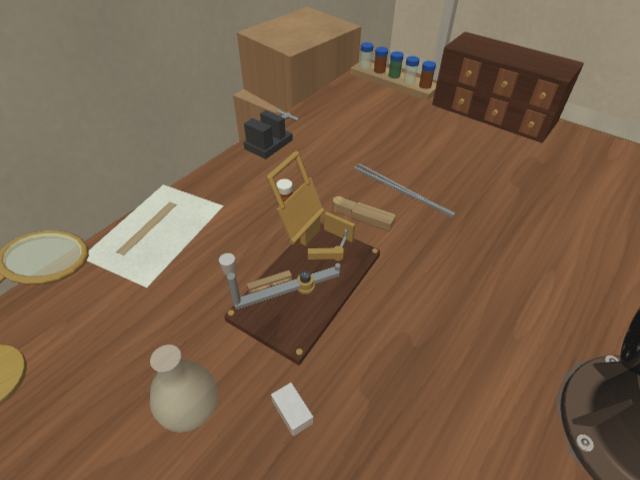

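The top view shows the board at columns 219–371, rows 220–307, with the pivot near (287,263), the post top near (224,222) and the guard bar from (314,182) to (367,181). The flask is at (135,255) and the hull at (413,255). The side view agrees: the guard leans back and the arm is at rest. Next I measure these.

```bash
cat > h.py <<'E'
import numpy as np,cv2
from plant import *
def ray(n,u,v):
    c=calibration(n);K=c["mtx"];T=c["T"]
    d=T[:3,:3]@np.array([(u-K[0,2])/K[0,0],-(v-K[1,2])/K[1,1],-1.]);return T[:3,3],d
def onz(n,u,v,z):
    o,d=ray(n,u,v);return o+d*(z-o[2])/d[2]
def dep(n,u,v,D):
    o,d=ray(n,u,v);return o+d*D[v,u]
def pts(n,D):
    c=calibration(n);K=c["mtx"];T=c["T"];v,u=np.indices(D.shape)
    d=np.stack([(u-K[0,2])/K[0,0],-(v-K[1,2])/K[1,1],-np.ones(D.shape)],-1)*D[...,None]
    return d@T[:3,:3].T+T[:3,3]
E
python3 - <<'E'
from h import *
z=np.load("pics/top0.npz");p,D=z["p"],z["d"];P=pts("top",D)
hsv=cv2.cvtColor(p,cv2.COLOR_RGB2HSV)
for u,v in[(287,263),(224,222),(314,182),(340,181),(365,181),(222,229),(226,303),(367,296),(300,290),(135,255),(115,247),(413,255),(340,210),(222,260),(230,215)]:
    print((u,v),np.round(P[v,u],3),hsv[v,u])
# board: points by height 13..23mm
m=((P[...,2]>.011)&(P[...,2]<.025)&(hsv[...,2]<95)).astype(np.uint8)
m[:200]=0
n,l,s,c=cv2.connectedComponentsWithStats(m);k=1+s[1:,4].argmax();print(s[k])
q=np.argwhere(l==k)[:,::-1]
W=np.array([onz("top",u,v,.018)[:2] for u,v in q])
r=cv2.minAreaRect((W*1000).astype(np.float32));print(r)
# post top, tall points near
for nm,lo,hi,box in[("post",.095,.112,(205,240,205,240)),("bar",.15,.22,(300,380,165,240)),("barhi",.172,.25,(300,380,165,200)),("hull",.018,.03,(395,435,210,300)),("flask",.02,.16,(95,170,220,290))]:
    a,b,c_,d_=box;S=P[c_:d_,a:b].reshape(-1,3);S=S[(S[:,2]>lo)&(S[:,2]<hi)]
    print(nm,len(S),*(np.round([S.mean(0),S.min(0),S.max(0)],4)) if len(S) else "")
E
```

```text
(287, 263) [0.526 0.099 0.049] [108  32 105]
(224, 222) [0.583 0.202 0.105] [109  27 160]
(314, 182) [0.632 0.058 0.182] [ 24 165 167]
(340, 181) [0.635 0.019 0.181] [ 23 166 167]
(365, 181) [ 0.636 -0.019  0.184] [ 24 173 168]
(222, 229) [0.589 0.218 0.021] [ 23 169 169]
(226, 303) [0.457 0.205 0.018] [ 23 169 166]
(367, 296) [ 0.476 -0.043  0.017] [ 23 167 168]
(300, 290) [0.483 0.076 0.016] [ 11 151  88]
(135, 255) [0.526 0.344 0.099] [ 19  64 135]
(115, 247) [0.531 0.361 0.143] [  6  21 179]
(413, 255) [ 0.55  -0.123  0.025] [ 20  95 164]
(340, 210) [0.608 0.014 0.111] [ 21 200 148]
(222, 260) [0.534 0.216 0.015] [ 11 147  87]
(230, 215) [0.619 0.208 0.   ] [ 14 151 137]
[ 220  268  152   40 1859]
((487.7970275878906, 84.0218505859375), (58.76872634887695, 266.3811950683594), 4.672587871551514)
post 62 [0.5864 0.2032 0.1032] [0.5803 0.1971 0.0961] [0.5941 0.2094 0.1077]
bar 498 [0.6323 0.0178 0.1756] [ 0.6161 -0.0254  0.1501] [0.6422 0.0598 0.1848]
barhi 377 [0.6345 0.0183 0.1802] [ 0.6256 -0.0247  0.1721] [0.6422 0.0598 0.1848]
hull 1138 [ 0.55   -0.1227  0.0222] [ 0.49   -0.1472  0.018 ] [ 0.6198 -0.1011  0.029 ]
flask 2396 [0.5256 0.3481 0.0883] [0.4871 0.3164 0.0217] [0.5761 0.3999 0.1479]
```

Clamp pose: pivot (0.5265, 0.0995), yaw 4.5°. The screws, post, bar and board edge all agree, and the guard is at about 1.95 rad. I turn the tool so that tool z = −clamp x and tool y = −clamp y.

Emit:
move_arm(commands=[[[0,0,0,0.14],[0,0,0,0.14],[0,0,0,0.14],[0,0,0,0.14],[0,0,0,0.14],[0,0,0,0.14],[0,0,0,0.14],[0,0,0,0.14]]])

```text
clock: 0.9
tool_pos: [0.1701, 0.6529, 0.226]
orientation: [67.6, 89.9, -101.5]
force: [-0.6, -1.0, 0.5]
opening: 0.0873
```

Emit:
move_arm(commands=[[[0,0,0,0.117],[0,2,-1.6,0],[0,3,-2.4,0],[0,3,-2.4,0],[0,3,-2.4,0],[0,3,-2.4,0],[0,3,-2.4,0],[0,3,-2.4,0]]])

```text
clock: 1.7
tool_pos: [0.3461, 0.465, 0.2263]
orientation: [51.0, 90.0, -124.4]
force: [0.3, -0.6, 0.1]
opening: 0.0878
```

Emit:
move_arm(commands=[[[0,3,-2.4,0],[0,3,-2.4,0],[0,3,-2.4,0],[0,3,-2.4,0],[0,3,-2.4,0],[0,3,-2.4,0],[0,3,-2.4,0],[0,2,-1.6,0]]])

```text
clock: 2.5
tool_pos: [0.5481, 0.2496, 0.2261]
orientation: [37.9, 89.9, -137.6]
force: [-0.3, 0.6, 0.2]
opening: 0.0878
```

```bash
cat >> h.py <<'E'
from scipy.spatial.transform import Rotation as Ro
PIV=np.array([.5265,.0995,0]);RC=Ro.from_euler('z',4.5,degrees=True).as_matrix()
def clamp(w): return RC.T@(np.asarray(w)-PIV)
def rep():
    o=get_obs();R=Ro.from_euler('xyz',o["orientation"],degrees=True).as_matrix()
    print("t",round(o["clock"],2),"tcp clamp mm",np.round(clamp(o["tool_pos"])*1000,1),"F",np.round(o["force"],1),"open",round(o["opening"]*1000,1))
    print("tool axes in clamp",np.round(RC.T@R,3).tolist());print("J",np.round(o["joint_pos"],0));return o,R
E
python3 - <<'E'
from h import *
o,R=rep();p,d=snapshot("wrist");cv2.imwrite("pics/w1.png",p[:,:,::-1]);np.savez("pics/w1.npz",p=p,d=d,R=R,t=o["tool_pos"])
E
```

```text
t 2.5 tcp clamp mm [ 33.3 148.  226.1] F [-0.3  0.6  0.2] open 87.8
tool axes in clamp [[-0.001, -0.001, -1.0], [-0.001, -1.0, 0.001], [-1.0, 0.001, 0.001]]
J [ 43.  14.  -9.  -0. -67. -39.]
```

View pics/w1.png

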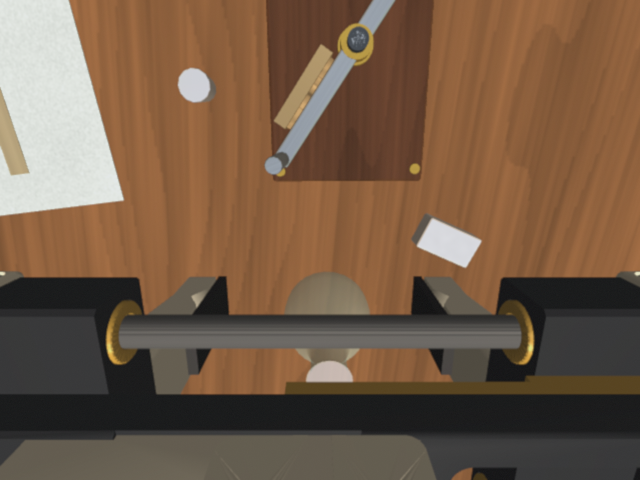

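The wrist view shows the tool square to the board. The post top is at (274,164), the pivot at (356,40), and the flask sits between the jaws, far below them. I'll check the post position from this view.

```bash
python3 - <<'E'
from h import *
z=np.load("pics/w1.npz");c=calibration("wrist");K=c["mtx"];X=c["tool_from_camera"];D=z["d"]
for (u,v),h in(((274,164),.105),((356,40),.049),((415,169),.018),((280,172),.018)):
    d=X[:3,:3]@np.array([(u-K[0,2])/K[0,0],-(v-K[1,2])/K[1,1],-1.]);o=z["R"]@X[:3,3]+z["t"];d=z["R"]@d
    print(np.round(clamp(o+d*(h-o[2])/d[2])*1000,1),np.round(clamp(o+d*D[v,u])*1000,1))
rep()
E
```

```text
[ 67.6  97.1 105. ] [ 67.4  97.  106.5]
[ 2.3  0.1 49. ] [ 2.4  0.2 49.6]
[-62.6 109.7  18. ] [-62.  109.5  20.4]
[ 72.6 112.4  18. ] [ 72.2 112.1  21.4]
t 2.55 tcp clamp mm [ 34.6 146.1 226. ] F [ 1.9 -0.7  1.1] open 87.8
tool axes in clamp [[-0.001, -0.002, -1.0], [-0.001, -1.0, 0.002], [-1.0, 0.001, 0.001]]
J [ 43.  14.  -9.   0. -67. -38.]
```

Emit:
move_arm(commands=[[[0,1.6,-1.1,0],[0,1.6,-1.1,0],[0,1.5,-1.1,0],[2,0,0,0],[2,0,0,0],[2,0,0,0],[0,0,0,0],[0,0,0,0]]])

```text
clock: 3.35
tool_pos: [0.5836, 0.2073, 0.1666]
orientation: [50.8, 89.9, -124.7]
force: [-0.1, -0.0, 0.1]
opening: 0.0877
```

```bash
python3 -c "
from h import *
rep()"
```

```text
t 3.35 tcp clamp mm [ 65.4 103.  166.6] F [-0.1 -0.   0.1] open 87.7
tool axes in clamp [[-0.001, 0.001, -1.0], [-0.001, -1.0, -0.001], [-1.0, 0.001, 0.001]]
J [ 38.  18. -11.   0. -61. -33.]
```

Emit:
move_arm(commands=[[[0,0.45,-0.25,0],[2,0,0,0],[2,0,0,0],[2,0,0,0],[2,0,0,0],[2,0,0,0],[0,0,0,0],[0,0,0,0]]])

```text
clock: 4.15
tool_pos: [0.5872, 0.2033, 0.0676]
orientation: [-177.7, 90.0, 6.9]
force: [-0.7, 0.5, 0.6]
opening: 0.0877
```

Emit:
move_arm(commands=[[[0,0,0,0],[0,0,0,0],[0,0,0,0],[0,0,0,0],[0,0,0,0],[0,0,0,0],[0,0,0,0],[0,0,0,0]]], jaw=0.8)

```text
clock: 4.95
tool_pos: [0.5864, 0.2031, 0.0665]
orientation: [36.9, 90.0, -138.6]
force: [-0.2, -0.9, 0.5]
opening: 0.0293
```

```bash
python3 -c "
from h import *
rep()
for a in np.linspace(0,1.32,12): print(round(a,2),np.round([120*np.cos(.971+a),120*np.sin(.971+a)],1))"
```

```text
t 4.95 tcp clamp mm [67.9 98.6 66.5] F [-0.2 -0.9  0.5] open 29.3
tool axes in clamp [[-0.0, 0.0, -1.0], [-0.0, -1.0, -0.0], [-1.0, 0.0, 0.0]]
J [ 37.  24. -18.   0. -49. -33.]
0.0 [67.7 99.1]
0.12 [ 55.4 106.5]
0.24 [ 42.3 112.3]
0.36 [ 28.5 116.6]
0.48 [ 14.3 119.1]
0.6 [ -0. 120.]
0.72 [-14.4 119.1]
0.84 [-28.5 116.6]
0.96 [-42.3 112.3]
1.08 [-55.4 106.4]
1.2 [-67.8  99. ]
1.32 [-79.1  90.2]
```

Emit:
move_arm(commands=[[[0,0,0,0],[0,0,0,0],[0,0,0,0],[0,0,0,0],[0,-0.37,0.62,0],[0,-0.37,0.62,0],[0,-0.29,0.65,0],[0,-0.29,0.65,0]]])

```text
clock: 5.75
tool_pos: [0.5613, 0.2155, 0.0667]
orientation: [-152.1, 89.8, 32.5]
force: [5.7, 3.0, -5.6]
opening: 0.0133
```

```bash
python3 -c "
from h import *
rep()"
```

```text
t 5.75 tcp clamp mm [ 43.8 112.9  66.7] F [ 5.7  3.  -5.6] open 13.3
tool axes in clamp [[0.003, 0.001, -1.0], [0.001, -1.0, -0.001], [-1.0, -0.001, -0.003]]
J [ 40.  22. -20.   0. -48. -35.]
```

Emit:
move_arm(commands=[[[0,-0.22,0.69,0],[0,-0.21,0.69,0],[0,-0.13,0.71,0],[0,-0.12,0.71,0],[0,-0.05,0.71,0],[0,-0.04,0.72,0],[0,0.04,0.72,0],[0,0.05,0.72,0]]])

```text
clock: 6.55
tool_pos: [0.5047, 0.2196, 0.0672]
orientation: [-138.4, 89.7, 46.2]
force: [4.9, 9.2, -5.5]
opening: 0.0135
```

Emit:
move_arm(commands=[[[0,0.12,0.71,0],[0,0.13,0.7,0],[0,0.21,0.69,0],[0,0.22,0.69,0],[0,0.29,0.65,0],[0,0.3,0.66,0],[0,0.37,0.62,0],[0,0.37,0.62,0]]])

```text
clock: 7.35
tool_pos: [0.4531, 0.1947, 0.0676]
orientation: [-141.8, 89.7, 42.8]
force: [4.4, 5.5, -1.7]
opening: 0.0134
```

Emit:
move_arm(commands=[[[0,0.36,0.48,0],[0,0.36,0.48,0],[0,0,0,0],[0,0,0,0],[0,0,0,0]]])

```text
clock: 7.85
tool_pos: [0.4443, 0.1866, 0.0677]
orientation: [-142.2, 89.7, 42.4]
force: [3.1, 5.4, -1.0]
opening: 0.0134
```

```bash
python3 -c "
from h import *
o,R=rep();q=clamp(o['tool_pos']);print(np.hypot(*q[:2]),np.arctan2(q[1],q[0])-.971)
p,d=snapshot('top');np.savez('pics/t2.npz',p=p,d=d);cv2.imwrite('pics/t2.png',cv2.resize(p[170:330,200:390,::-1],None,fx=4,fy=3.75))"
```

```text
t 7.85 tcp clamp mm [-75.1  93.3  67.7] F [ 3.1  5.4 -1. ] open 13.4
tool axes in clamp [[0.004, 0.002, -1.0], [0.003, -1.0, -0.002], [-1.0, -0.003, -0.004]]
J [ 46.  12. -35.   0. -42. -42.]
0.11979350229272615 1.2777061872643616
```

View pics/t2.png

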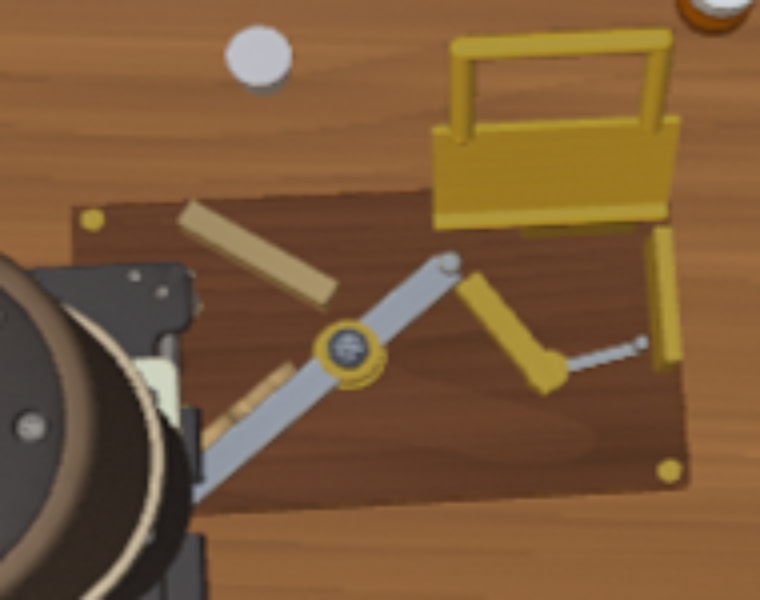

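The arm is at about 1.28, and the catch nose at (470,285) sits just behind the arm's tail at (450,262). I'll ease it back slowly.

Emit:
move_arm(commands=[[[0,-0.1,-0.12,0],[0,-0.1,-0.12,0],[0,-0.1,-0.13,0],[0,-0.1,-0.13,0],[0,-0.1,-0.13,0],[0,-0.1,-0.13,0],[0,0,0,0],[0,0,0,0]]])

```text
clock: 8.7
tool_pos: [0.4504, 0.1922, 0.0675]
orientation: [-139.2, 89.8, 45.4]
force: [-0.4, 4.3, 6.8]
opening: 0.0133
```

```bash
python3 -c "
from h import *
o,R=rep();q=clamp(o['tool_pos']);print(np.hypot(*q[:2]),np.arctan2(q[1],q[0])-.971, RC.T@o['force'])"
```

```text
t 8.7 tcp clamp mm [-68.6  98.4  67.5] F [-0.4  4.3  6.8] open 13.3
tool axes in clamp [[0.002, 0.001, -1.0], [0.002, -1.0, -0.001], [-1.0, -0.002, -0.002]]
J [ 46.  13. -34.   0. -43. -42.]
0.11989652185374661 1.2085745626662368 [-0.0704203   4.31175046  6.81858072]
```

Emit:
move_arm(commands=[[[0,-0.05,-0.08,0],[0,-0.05,-0.08,0],[0,-0.05,-0.08,0],[0,0,0,0],[0,0,0,0],[0,0,0,0]]])

```text
clock: 9.3
tool_pos: [0.4523, 0.1936, 0.0675]
orientation: [-134.3, 89.9, 50.2]
force: [-0.7, 4.7, 7.9]
opening: 0.0134
```

```bash
python3 -c "
from h import *
o,R=rep();q=clamp(o['tool_pos']);print(np.hypot(*q[:2]),np.arctan2(q[1],q[0])-.971, RC.T@o['force'])"
```

```text
t 9.3 tcp clamp mm [-66.6  99.7  67.5] F [-0.7  4.7  7.9] open 13.4
tool axes in clamp [[0.002, 0.0, -1.0], [0.002, -1.0, -0.0], [-1.0, -0.002, -0.002]]
J [ 46.  13. -34.  -0. -43. -42.]
0.11985855605494489 1.1886489514788159 [-0.35679763  4.766761    7.91534871]
```

```bash
python3 -c "
from h import *
p,d=snapshot('top');np.savez('pics/t3.npz',p=p,d=d);q=np.load('pics/t2.npz')['p']
f=lambda a:cv2.resize(a[225:275,280:350,::-1],None,fx=10,fy=6,interpolation=cv2.INTER_CUBIC)
cv2.imwrite('pics/t3.png',np.vstack([f(q),f(p)]))"
```

```text
(no output)
```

View pics/t3.png

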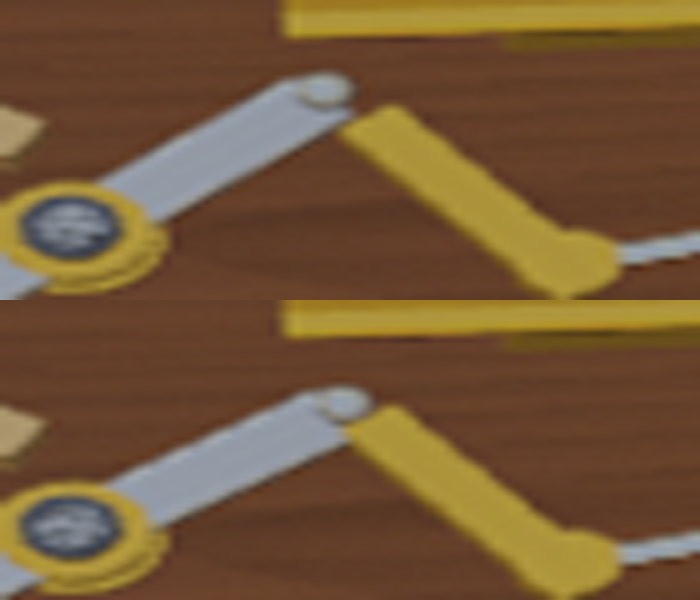

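The lower crop (after easing) shows the tail end at (355,410) resting on the catch nose at (375,425). The catch hasn't moved, so the arm is hooked. I'll release it and rise.

Emit:
move_arm(commands=[[[0,0,0,0],[0,0,0,0],[0,0,0,0],[0,0,0,0],[0,0,0,0]]], jaw=4.0)

```text
clock: 9.85
tool_pos: [0.4515, 0.1923, 0.0663]
orientation: [40.0, 89.9, -135.4]
force: [-1.1, 0.6, -0.0]
opening: 0.0396
```

```bash
python3 -c "
from h import *
o,R=rep();print(RC.T@o['force'])"
```

```text
t 9.85 tcp clamp mm [-67.5  98.4  66.3] F [-1.1  0.6 -0. ] open 39.6
tool axes in clamp [[-0.001, 0.0, -1.0], [-0.001, -1.0, -0.0], [-1.0, 0.001, 0.001]]
J [ 46.  13. -34.  -0. -43. -42.]
[-1.06205551  0.70634759 -0.03492289]
```

Emit:
move_arm(commands=[[[1e-09,0,0,0],[-1,0,0,0],[-2.5,0,0,0],[-2.5,0,0,0],[-2.5,0,0,0],[-2.5,0,0,0],[-2.5,0,0,0],[-2.5,0,0,0]]])

```text
clock: 10.65
tool_pos: [0.4516, 0.1925, 0.2285]
orientation: [-144.7, 90.0, 39.8]
force: [-0.8, -0.9, -0.6]
opening: 0.0402
```

Emit:
move_arm(commands=[[[0,1.8,-1.6,0],[0,2.6,-2.4,0],[0,2.8,-2.5,0],[0,2.8,-2.5,0],[0,2.8,-2.5,0],[0,2.8,-2.5,0],[0,2.2,-1.9,0],[0,1,-1,0]]])

```text
clock: 11.45
tool_pos: [0.6362, 0.0167, 0.2268]
orientation: [51.6, 90.0, -124.0]
force: [-1.2, -0.5, 0.3]
opening: 0.0399
```

Emit:
move_arm(commands=[[[0,0,0,0],[0,0,0,0],[0,0,0,0]]])

```text
clock: 11.75
tool_pos: [0.6345, 0.0193, 0.227]
orientation: [-135.9, 90.0, 48.7]
force: [-0.0, -0.2, 0.5]
opening: 0.0402
```

```bash
python3 - <<'E'
from h import *
o,R=rep();p,D=snapshot("wrist");cv2.imwrite("pics/w4.png",p[:,:,::-1])
c=calibration("wrist");K=c["mtx"];X=c["tool_from_camera"]
v,u=np.indices(D.shape);d=np.stack([(u-K[0,2])/K[0,0],-(v-K[1,2])/K[1,1],-np.ones(D.shape)],-1)*D[...,None]
P=(((d@X[:3,:3].T+X[:3,3])@R.T+o["tool_pos"])-PIV)@RC*1000
h=cv2.cvtColor(p,cv2.COLOR_RGB2HSV)
m=(h[...,0]>18)&(h[...,0]<30)&(h[...,1]>140)&(D>0)&(P[...,2]>140)&(P[...,2]<200)
S=P[m];print(len(S),S.mean(0),S.min(0),S.max(0))
t=S[(S[:,2]>178)];print(len(t),np.median(t,0),t.min(0),t.max(0))
E
```

```text
t 11.75 tcp clamp mm [101.4 -88.4 227. ] F [-0.  -0.2  0.5] open 40.2
tool axes in clamp [[0.0, 0.001, -1.0], [0.0, -1.0, -0.001], [-1.0, -0.0, -0.0]]
J [ 19.  17.  -5.  -0. -69. -15.]
2705 [ 99.50187126 -94.64574295 176.61395946] [  81.98841151 -133.90843485  140.06712153] [107.10993857 -51.00026327 185.36980044]
2030 [102.10207644 -96.05732278 182.62440378] [  97.06375887 -133.74592286  178.02014594] [107.10993857 -52.29944655 185.36980044]
```

View pics/w4.png

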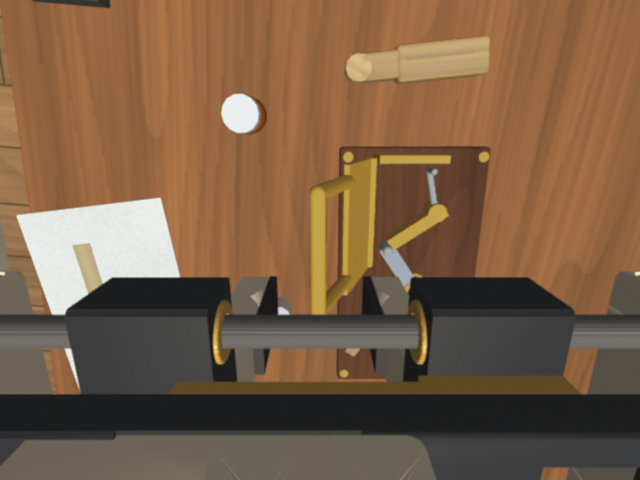

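The wrist view shows the bar at column 318, rows 190–310, centred between the jaws. The arm is still hooked. I'll descend and grip.

Emit:
move_arm(commands=[[[1,0.2,-0.05,0],[1.2,0,0,0],[1.5,0,0,0],[1.5,0,0,0],[1.5,0,0,0],[0,0,0,0],[0,0,0,0],[0,0,0,0]]])

```text
clock: 12.6
tool_pos: [0.6361, 0.0168, 0.1601]
orientation: [176.5, 90.0, 1.1]
force: [0.7, 0.5, 0.4]
opening: 0.04
```

Emit:
move_arm(commands=[[[0,0,0,0],[0,0,0,0],[0,0,0,0],[0,0,0,0],[0,0,0,0],[0,0,0,0],[0,0,0,0],[0,0,0,0]]], jaw=0.5)

```text
clock: 13.4
tool_pos: [0.6359, 0.0167, 0.1597]
orientation: [175.5, 90.0, -0.0]
force: [0.0, 0.1, 0.8]
opening: 0.0088
```

```bash
python3 -c "
from h import *
o,R=rep();print(RC.T@o['force'])
q0=np.arctan2(o['tool_pos'][2]*1000+18.8-62,55-clamp(o['tool_pos'])[0]*1000);print('q',q0,np.hypot(o['tool_pos'][2]*1000+18.8-62,55-clamp(o['tool_pos'])[0]*1000))
q=np.linspace(1.94,0,26);x=-(55-125*np.cos(q));z=-(62+125*np.sin(q))
for r in zip(np.round(q[1:],2),np.round(np.diff(z)/10,2),np.round(np.diff(x)/10,2)): print(*r)"
```

```text
t 13.4 tcp clamp mm [102.5 -91.2 159.7] F [0.  0.1 0.8] open 8.8
tool axes in clamp [[0.0, 0.001, -1.0], [-0.0, -1.0, -0.001], [-1.0, 0.0, -0.0]]
J [ 19.  20. -10.   0. -61. -15.]
[0.00824948 0.09604101 0.78877866]
q 1.9581605149741372 125.79328003281844
1.86 -0.31 0.92
1.78 -0.24 0.94
1.71 -0.17 0.95
1.63 -0.09 0.97
1.55 -0.02 0.97
1.47 0.06 0.97
1.4 0.13 0.96
1.32 0.2 0.95
1.24 0.28 0.93
1.16 0.35 0.9
1.09 0.42 0.88
1.01 0.48 0.84
0.93 0.55 0.8
0.85 0.61 0.76
0.78 0.67 0.71
0.7 0.72 0.65
0.62 0.77 0.59
0.54 0.81 0.53
0.47 0.85 0.47
0.39 0.88 0.4
0.31 0.91 0.33
0.23 0.93 0.26
0.16 0.95 0.19
0.08 0.96 0.11
0.0 0.97 0.04
```

The bar is gripped (q ≈ 1.95, radius 125.8 mm). Now I swing the guard along the arc.

Emit:
move_arm(commands=[[[-0.31,0,0.92,0],[-0.24,0,0.94,0],[-0.17,0,0.95,0],[-0.09,0,0.97,0],[-0.02,0,0.97,0],[0.06,0,0.97,0],[0.13,0,0.96,0],[0.2,0,0.95,0]]])

```text
clock: 14.2
tool_pos: [0.5587, 0.0106, 0.1638]
orientation: [-77.9, 90.0, 106.6]
force: [2.2, 1.4, 1.0]
opening: 0.0087
```

Emit:
move_arm(commands=[[[0.28,0,0.93,0],[0.35,0,0.9,0],[0.42,0,0.88,0],[0.48,0,0.84,0],[0.55,0,0.8,0],[0.61,0,0.76,0],[0,0,0,0],[0,0,0,0]]])

```text
clock: 15.0
tool_pos: [0.5083, 0.0066, 0.1368]
orientation: [9.4, 89.9, -166.0]
force: [-1.2, 2.8, 0.7]
opening: 0.009
```

```bash
cat >> h.py <<'E'
def guard():
    o,R=rep();t=clamp(o['tool_pos'])*1000;a,b=t[2]+18.8-62,55-t[0];print('q',np.arctan2(a,b),np.hypot(a,b),RC.T@o['force'])
E
python3 -c "
from h import *
guard()"
```

```text
t 15.0 tcp clamp mm [-25.4 -91.2 136.8] F [-1.2  2.8  0.7] open 9.0
tool axes in clamp [[-0.001, 0.001, -1.0], [-0.0, -1.0, -0.001], [-1.0, 0.0, 0.001]]
J [ 23.  10. -27.  -0. -53. -18.]
q 0.8609268974222395 123.41534596014864 [-0.96793564  2.898888    0.73458344]
```

Emit:
move_arm(commands=[[[0.67,0,0.71,0],[0.72,0,0.65,0],[0.77,0,0.59,0],[0.81,0,0.53,0],[0.85,0,0.47,0],[0.88,0,0.4,0],[0.91,0,0.33,0],[0.7,0,0.2,0]]])

```text
clock: 15.8
tool_pos: [0.4696, 0.0035, 0.0731]
orientation: [18.7, 90.0, -156.8]
force: [-0.2, 2.7, 1.9]
opening: 0.0089
```

Emit:
move_arm(commands=[[[0.5,0,0.12,0],[0.5,0,0.11,0],[0.4,0,0.07,0],[0,0,0,0],[0,0,0,0],[0,0,0,0]]])

```text
clock: 16.4
tool_pos: [0.467, 0.0032, 0.06]
orientation: [7.1, 90.0, -168.4]
force: [-1.4, 2.7, -0.2]
opening: 0.0089
```

```bash
python3 -c "
from h import *
guard()"
```

```text
t 16.4 tcp clamp mm [-66.9 -91.3  60. ] F [-1.4  2.7 -0.2] open 8.9
tool axes in clamp [[-0.0, 0.0, -1.0], [-0.0, -1.0, -0.0], [-1.0, 0.0, 0.0]]
J [ 25.  12. -37.  -0. -41. -20.]
q 0.13729759179581186 123.07680388495216 [-1.13528109  2.80689297 -0.18577498]
```

Emit:
move_arm(commands=[[[0.3,0,0.05,0],[0.3,0,0.04,0],[0.3,0,0.02,0],[0.3,0,0.01,0],[0.2,0,0,0],[0,0,0,0],[0,0,0,0]]])

```text
clock: 17.1
tool_pos: [0.4655, 0.0031, 0.0458]
orientation: [12.7, 90.0, -162.7]
force: [-2.8, 3.4, 1.4]
opening: 0.0089
```

```bash
python3 -c "
from h import *
guard()"
```

```text
t 17.1 tcp clamp mm [-68.4 -91.3  45.8] F [-2.8  3.4  1.4] open 8.9
tool axes in clamp [[-0.001, 0.0, -1.0], [-0.0, -1.0, -0.0], [-1.0, 0.0, 0.001]]
J [ 25.  13. -38.  -0. -39. -20.]
q 0.020776682231892392 123.39930834863195 [-2.48495939  3.60680962  1.35511484]
```

Emit:
move_arm(commands=[[[0.1,0,0,0],[0.1,0,0,0],[0.1,0,0,0],[0,0,0,0],[0,0,0,0]]])

```text
clock: 17.6
tool_pos: [0.4654, 0.0031, 0.0428]
orientation: [9.6, 90.0, -165.9]
force: [-3.9, 3.6, 0.6]
opening: 0.0089
```

```bash
python3 -c "
from h import *
guard()"
```

```text
t 17.6 tcp clamp mm [-68.4 -91.3  42.8] F [-3.9  3.6  0.6] open 8.9
tool axes in clamp [[-0.001, 0.0, -1.0], [-0.0, -1.0, -0.0], [-1.0, 0.0, 0.001]]
J [ 25.  13. -39.  -0. -38. -20.]
q -0.0033684967803589982 123.44875822299606 [-3.58111889  3.89919643  0.55300736]
```

Emit:
move_arm(commands=[[[0.1,0,0,0],[0.1,0,0,0],[0,0,0,0],[0,0,0,0],[0,0,0,0]]])

```text
clock: 18.1
tool_pos: [0.4654, 0.0031, 0.0408]
orientation: [9.2, 90.0, -166.3]
force: [-3.9, 3.6, 1.0]
opening: 0.0089
```

```bash
python3 -c "
from h import *
guard()"
```

```text
t 18.1 tcp clamp mm [-68.5 -91.4  40.8] F [-3.9  3.6  1. ] open 8.9
tool axes in clamp [[-0.001, 0.0, -1.0], [-0.0, -1.0, -0.0], [-1.0, 0.0, 0.001]]
J [ 25.  13. -39.  -0. -38. -20.]
q -0.019496258876043924 123.52296333250167 [-3.55794274  3.89900787  1.00354425]
```

Emit:
move_arm(commands=[[[0.1,0,0,0],[0.1,0,0,0],[0,0,0,0],[0,0,0,0],[0,0,0,0]]])

```text
clock: 18.6
tool_pos: [0.4654, 0.0031, 0.0391]
orientation: [12.1, 90.0, -163.4]
force: [-5.3, 3.7, 5.4]
opening: 0.0087
```

```bash
python3 -c "
from h import *
guard()
p,d=snapshot('side');np.savez('pics/s5.npz',p=p,d=d);cv2.imwrite('pics/s5.png',cv2.resize(p[150:350,200:440,::-1],None,fx=3,fy=3))
P=(pts('side',d)-PIV)@RC*1000
h=cv2.cvtColor(p,cv2.COLOR_RGB2HSV);m=(h[...,0]>18)&(h[...,0]<30)&(h[...,1]>140)&(d>0)&(P[...,2]>52)&(abs(P[...,1]+90)<55)
S=P[m]
for a in range(-90,70,10):
  s=S[(S[:,0]>a)&(S[:,0]<=a+10)]
  if len(s):print(a,len(s),np.round(np.percentile(s[:,2],[10,50,90]),1))"
```

```text
t 18.6 tcp clamp mm [-68.5 -91.4  39.1] F [-5.3  3.7  5.4] open 8.7
tool axes in clamp [[-0.001, 0.0, -1.0], [-0.0, -1.0, -0.0], [-1.0, 0.0, 0.001]]
J [ 25.  14. -39.  -0. -38. -20.]
q -0.033221618189430466 123.56986350867614 [-4.97305719  4.08934881  5.42307266]
-80 17 [63.4 64.6 66.3]
-70 12 [62.5 64.8 66.1]
-60 5 [64.  64.9 65.6]
-50 5 [63.7 65.9 66.5]
-40 4 [63.1 64.  65. ]
-30 4 [61.9 62.9 63.8]
-20 6 [61.6 62.7 64.4]
-10 4 [61.7 63.  63.9]
0 6 [60.5 62.3 63.3]
10 2 [59.8 61.5 63.2]
40 2 [60.6 61.4 62.2]
50 39 [63.1 64.9 66.3]
60 2 [56.6 56.9 57.2]
```

View pics/s5.png

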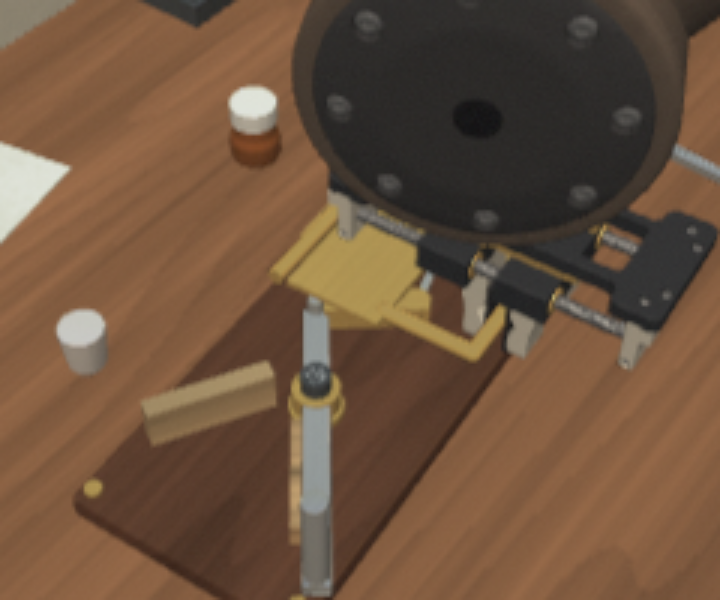

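The side view shows the guard plate level at (360,270), 62–65 mm high along its length, and the wrist now feels 5 N upward, so it is on its stop. The arm is still hooked. I'll open slightly and rise clear.

Emit:
move_arm(commands=[[[0,0,0,0],[0,0,0,0],[0,0,0,0],[0,0,0,0],[0,0,0,0]]], jaw=2.6)

```text
clock: 19.15
tool_pos: [0.466, 0.0031, 0.039]
orientation: [153.4, 90.0, -22.1]
force: [-0.2, 0.2, 0.2]
opening: 0.0262
```

Emit:
move_arm(commands=[[[-0.5,0,0,0],[-1,0,0,0],[-1,0,0,0],[-1.5,0,0,0],[-2.5,0,0,0],[-2.5,0,0,0],[-2.5,0,0,0],[-2.5,0,0,0]]])

```text
clock: 19.95
tool_pos: [0.4658, 0.0031, 0.1812]
orientation: [-163.7, 89.9, 20.9]
force: [1.5, 1.1, -0.6]
opening: 0.0262
```

Emit:
move_arm(commands=[[[0,3,0,0],[0,3,0,0],[0,3,0,0],[0,3,0,0],[0,3,0,0],[0,3,0,0],[0,0,0,0],[0,0,0,0]]])

```text
clock: 20.75
tool_pos: [0.4799, -0.1768, 0.1796]
orientation: [-178.1, 90.0, 6.3]
force: [-0.1, 0.3, -0.0]
opening: 0.0263
```

```bash
python3 -c "
from h import *
rep()
p,d=snapshot('top');a=p[170:330,200:390];s,ds=snapshot('side')
P=(pts('side',ds)-PIV)@RC*1000
h=cv2.cvtColor(s,cv2.COLOR_RGB2HSV);m=(h[...,0]>18)&(h[...,0]<30)&(h[...,1]>140)&(ds>0)&(P[...,2]>52)&(abs(P[...,1]+90)<55)
S=P[m];k=(S[:,0]>-77)&(S[:,0]<50);print('tilt',np.polyfit(S[k,0],S[k,2],1))
Q=(pts('top',d)-PIV)@RC*1000;c=Q[(abs(Q[...,2]-103)<6)&(abs(Q[...,0]+68)<15)&(abs(Q[...,1]-99)<15)].mean(0);print('post',c,np.arctan2(c[1],c[0])-.971)
for b in ((130,400),):
  F=Q[(Q[...,2]>30)&(Q[...,2]<160)&(Q[...,1]>180)&(Q[...,1]<340)&(abs(Q[...,0])<90)];print('flask',(RC@(F.mean(0)/1000)+PIV))
W=pts('top',d)[210:300,395:435].reshape(-1,3);W=W[(W[:,2]>.018)&(W[:,2]<.03)];print('hull',W.mean(0))
cv2.imwrite('pics/t6.png',cv2.resize(a[:,:,::-1],None,fx=4,fy=3.75))"
```

```text
t 20.75 tcp clamp mm [ -68.2 -271.8  179.6] F [-0.1  0.3 -0. ] open 26.3
tool axes in clamp [[0.001, -0.001, -1.0], [0.0, -1.0, 0.001], [-1.0, -0.0, -0.001]]
J [  2.   7. -24.  -0. -59.   3.]
tilt [-2.56408207e-02  6.30235104e+01]
post [-66.37902866  98.72999122 103.2687169 ] 1.1917087163084905
flask [0.5256816  0.34833222 0.08918529]
hull [nan nan nan]<string>:11: RuntimeWarning: Mean of empty slice.
  ret = um.true_divide(
```

View pics/t6.png

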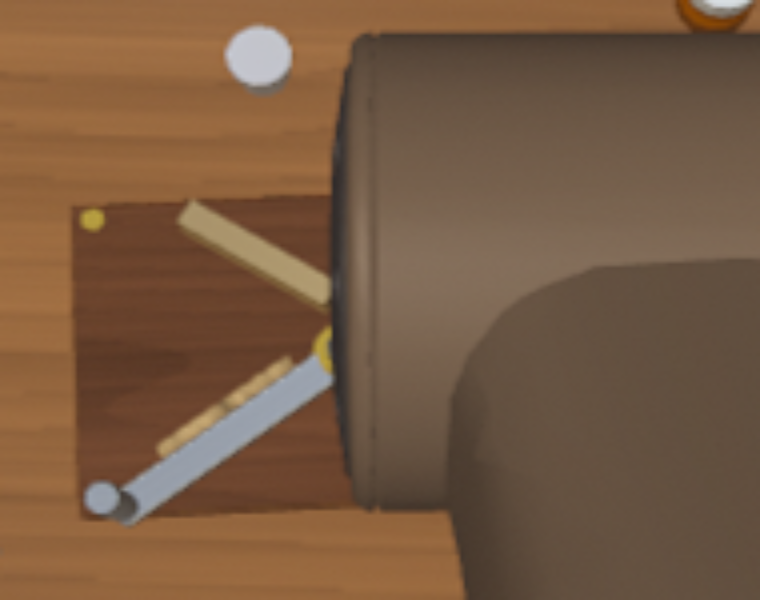

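```bash
python3 -c "
from h import *
a=np.load('pics/side0.npz');s,d=snapshot('side')
for p,D in((a['p'],a['d']),(s,d)):
  Q=pts('side',D);W=Q[(Q[...,2]>.017)&(Q[...,2]<.03)&(Q[...,1]<-.085)&(Q[...,1]>-.2)&(abs(Q[...,0]-.55)<.1)];print('hull',len(W),W.mean(0),W.min(0),W.max(0))
  H=(Q-PIV)@RC*1000;g=cv2.cvtColor(p,cv2.COLOR_RGB2HSV);m=(g[...,0]>18)&(g[...,0]<30)&(g[...,1]>140)&(D>0)&(H[...,2]>52)&(abs(H[...,1]+90)<55)
  print('brass max z',H[m][:,2].max())
rep();close_job()"
```

```text
hull 749 [ 0.54919454 -0.11980058  0.02292845] [ 0.48973124 -0.14793605  0.01700732] [ 0.62030533 -0.09942011  0.02684624]
brass max z 183.0564039986641
hull 745 [ 0.54929929 -0.11985886  0.02294248] [ 0.48926361 -0.14940865  0.01701641] [ 0.62199792 -0.09947724  0.02710505]
brass max z 67.91121219019368
t 20.9 tcp clamp mm [ -67.9 -270.6  179.4] F [ 0.4 -0.1  0.1] open 26.1
tool axes in clamp [[0.001, 0.001, -1.0], [0.0, -1.0, -0.001], [-1.0, -0.0, -0.001]]
J [  2.   7. -24.  -0. -59.   3.]
the job is handed in; nothing more can be done
```

The clamp is ready for gluing, and I handed the job in at about 20.9 s. I gripped the post, drew the arm to about 1.28 rad, eased it back onto the catch and let go. Then I gripped the guard bar, swung it over on a slow arc, lowered it onto its stop and backed the gripper clear.

**Last checks**
- **Arm:** the post sat at 1.19 rad, so the arm was still hooked. Seen just before release, the tail rested on the catch nose and the catch had not moved. The guard and robot hid the catch after that.
- **Guard:** it is lowered. The raw depth fit gave a tilt of 0.026 rad, about what the bar being thicker than the plate would produce.
- **Stop contact:** it came about 4 mm lower than the nominal bar height, most likely from calibration or where the bar sat in the grip. I confirmed it by a 5 N upward force and by the guard's measured height.
- **Bystanders:** the flask and hull each measured less than 1 mm from where they started. The hull was hidden in the top view, so I checked it in the side view.
- **Gripper:** it touched nothing, with wrist force near zero.

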